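# Close up the small tool chest

### The job

Close up the little plywood tool chest using only the fingertips: push both blue drawers fully home, and only then push the open lid over and down until it is fully shut, because its front lip drops in front of the drawers. Push steadily, without flinging or slamming anything. Leave everything else lying where it is, in the chest and on the bench; nothing is to be grasped or lifted.

Things in the scene. Friction and masses are not known exactly. Their poses are not given: they have to be found in the camera images.
- chest: Low plywood tool chest, screwed down to the bench, 130 deep (x) x 190 wide (y) mm; its origin is the centre of its underside on the bench, its x axis points from the drawer fronts to the back, y to its left seen from the front, z up. It stands at a different place and yaw each time. Open tray (till) on top, rim 92 mm above the bench, floor 60 mm, holding a sanding block and a pen; two drawers side by side below it; lid hinged along the back.
- drawer_left (a joint): Left drawer (+y of the chest), m: 0 = fully home, grows as it comes out of the front along the chest's -x, limit 0.10. Blue front panel 93 wide x 72 tall mm, from 10 to 82 mm above the bench, its face at chest x = -73 mm when home, centred at chest y = +47.5 mm. Runs with about 1 N friction and stays where it is left.
- drawer_right (a joint): Right drawer, the same, centred at chest y = -47.5 mm.
- knob_left (a point): Centre of the outer end of the left drawer's round brass knob (20 mm across, stands 17 mm out from the front panel), 50 mm above the bench; moves with the drawer; axes as the chest's.
- knob_right (a point): The same on the right drawer.
- lid (a joint): Lid, rad: 0 = shut (level), 1.5 = nearly upright; it starts between about 1.0 and 1.4, its free edge then at most 250 mm above the bench. Stiff hinge (0.22 N m friction): it stays at any angle. Plywood panel 154 (hinge to free edge) x 192 wide x 8 thick mm; the outer face lies 6 mm above the hinge line when shut (100 mm above the bench). A lip at the free edge hangs 22 mm below the inner face.
- lid_hinge (a point): Middle of the lid's hinge line, at the chest's back, 94 mm above the bench (chest x = +69 mm); the lid swings about the chest's y axis through this point. Axes as the chest's.
- lid_edge (a point): Middle of the lid's free edge on its outer face (154 mm from the hinge line); moves with the lid. With the lid open the outer face looks away from the robot.
- sanding_block: Wooden sanding block (22 mm thick, covering 61 x 78 mm as it lies aslant) loose in the chest's tray; origin under its centre. Leave it.
- pen: White and black pen, 135 x 17 x 16 mm, loose in the tray at the back. Leave it.
- paint_jar: Paint jar with a green lid and yellow paint, 55 mm across x 62 tall, standing loose on the bench; origin under its centre. Leave it.
- paint_bottle: Small dropper bottle with red body and white cap, 26 mm across x 75 tall, standing loose on the bench; origin under its centre. Leave it.
- caliper: Caliper 51 x 172 x 14 mm lying on the bench at the front left. Leave it.
- side_cutters: Red-handled side cutters 86 x 124 x 11 mm lying on the bench at the front right. Leave them.

How it is judged:
By the outcome, as a careful person would: the job done as asked, in the order asked, and still so for the second after the job is handed in, with the robot touching nothing.
It also fails if it takes over 72 s, if anything falls off the work surface, if the arm or the gripper's body presses on something with over 40 N, if the wrist force passes 120 N, or if a joint passes its speed limit or range.

### The arm

A 6-joint arm with a two-finger parallel gripper is mounted at the origin on a cart in front of the work surface, level with it; the furniture and walls round the work are solid. World frame = base frame: x ahead of the robot, y to its left, z up, the work surface at z = 0. Lengths are in m, angles in degrees, forces in N, time in s.
With the tool pointing down it reaches from about 0.4 to 0.825 m from the base axis. Payload 7 kg.
Tool frame: the origin (TCP) lies on the centre line of the jaws, within the pads' length; the fingertips stand 8 mm ahead of it and the grasp point (between the pads) lies 11 mm behind it; z points along the fingers, y is the line along which they close (so a half turn about z gives the same grasp; the last joint's range is limited). The gripper opens to 88 mm and grips with 3 to 60 N. Pads are 19 mm wide; open, the fingers measure 130 mm over their backs; the gripper's body (78 mm by 193 mm) begins 47 mm behind the grasp point.
Start: joints at [87.21, 20.546, 0.682, 0, -70.136, -16.507], TCP at [0.223, 0.637, 0.235] pointing down, gripper open.
Joint ranges: [-176.03, 176.03], [-82.01, 121.73], [-58.28, 71.71], [-173.87, 95.51], [-174.79, -0.11], [-173.66, 173.66]. Speed limits (degrees/s): [136.94, 136.94, 172.46, 180, 180, 180].

### API

Orientations are given as [roll, pitch, yaw] about the fixed x, y, z axes, in that order (R = Rz(yaw) Ry(pitch) Rx(roll)).
In Python, from plant import ctrl, vision gives the robot as it stands. The module is installed in compiled form; this text tells all that it offers.
- The arm moves only by the tool move_arm, never from a script. Its argument "moves" is one flat list of numbers, 7 for each row, row after row: the finger opening in cm, from 0 to 8.76, then the shift along the tool's x, y, z in cm, then the turn, a rotation vector about the tool's x, y, z in rad. A call has 1 to 8 rows; each row shifts and turns the commanded pose from where the row before left it, along the tool's axes as they then stand; what a row does not reach is not made up. A row lasts 1/10 s, in which the tool goes at most 50 mm and 8.59 degrees, less where a joint would pass 70% of its speed; a pose out of reach is approached as far as the arm can. A call with a gripper value outside its range is refused whole. The fingers move at their own pace and stop on an object; the grip force is fixed at half the most. Time passes only in rows, so rows that do not move let the fingers close. It gives the time, the measured TCP pose, the force, the opening and the grip force at its end, in the units of the state.
- ctrl.get_obs(): the state, without advancing time (a new reading comes with each control period).
- vision.snapshot(name): name is "side" or "top" or "wrist"; returns (picture, depth): 480x640x3 uint8, red, green, blue; 480x640 float32, m along the optical axis (not along the pixel's ray), 0 where there is no reading.
- vision.camera_model(name): a dict with "vertical_fov" (degrees; the focal length in pixels is half the picture's height over the tangent of half this angle, whatever the lens; pixels are square), "cx", "cy" (the principal point, pixels), "D" ([k1, k2, p1, p2, k3] as OpenCV has them; the pictures are not rectified), "cam_to_world" (4x4, takes a point from camera to world coordinates). Camera axes: x right, y down, z forward; pixel columns grow to the right and rows downward; lengths in m; the calibration is good to about 2 mm. A picture is of the moment at which its call begins: read the wrist's pose just before it. camera_model takes no time and is no camera call; for the wrist camera it gives the pose at the moment of the call.
- ctrl.close_job(): hands the job in; it is judged then, once.
The state is a dict: "clock": time; "joint_pos": joint angles; "qvel": joint speeds; "tau": joint torques, N m; "tool_pos": TCP position; "orientation": TCP orientation; "force": force on the tool from outside, world axes, zero at the start; "moment": the same for the moment, N m; "opening": finger opening in m; "gripper_force": force on a finger pad.
Only numpy, scipy, OpenCV 4.12 (cv2) and the standard library are available. Lean on these libraries where they do the work, as an engineer would, in place of code of your own. Each camera call takes 0.05 s, during which the arm holds its last target. There are 200 camera calls.

## Working session

There is one attempt and no reset: what is moved stays moved. The work goes in short steps, Python scripts to look and compute and a tool call to move; the robot and the scene stay as the last step left them, time stands still between calls to the robot, and variables do not carry over. Pictures are saved under pics/ and viewed, at most 10 in all, crops included, and the job is handed in when it is done.

Besides the shell and the picture viewer there is one more tool, called after ">>>" as name(argument=value, ...) on one line, values as JSON. move_arm: Moves the arm, as the interface text tells. Its arguments: {"type":"object","properties":{"moves":{"type":"array"}},"required":["moves"]}

```bash
mkdir -p pics; cat > h.py <<'E'
import numpy as np, cv2
from plant import ctrl, vision
def snap(n,f):
    m=vision.camera_model(n); p,d=vision.snapshot(n)
    cv2.imwrite(f'pics/{f}.png',p[...,::-1]); np.savez(f'pics/{f}.npz',p=p,d=d,**{k:np.array(v) for k,v in m.items()})
def cloud(f):
    z=np.load(f'pics/{f}.npz'); d=z['d']; h,w=d.shape
    fl=h/2/np.tan(np.radians(float(z['vertical_fov']))/2)
    K=np.array([[fl,0,float(z['cx'])],[0,fl,float(z['cy'])],[0,0,1]])
    u,v=np.meshgrid(np.arange(w),np.arange(h))
    n=cv2.undistortPoints(np.stack([u,v],-1).reshape(-1,1,2).astype(np.float64),K,z['D'].astype(float)).reshape(h,w,2)
    P=np.dstack([n*d[...,None],d]); M=z['cam_to_world']
    W=P@M[:3,:3].T+M[:3,3]; W[d==0]=np.nan
    return z['p'],W
E
python3 - <<'E'
from h import *
snap('top','t0'); snap('side','s0')
o=ctrl.get_obs(); print(o['clock'],o['tool_pos'],o['orientation'])
a=cv2.imread('pics/t0.png')
E
```

```text
0.1 [0.2229624  0.6366584  0.23371132] [ 1.79913292e+02 -8.79516374e-03 -1.93040129e+01]
```

View pics/t0.png

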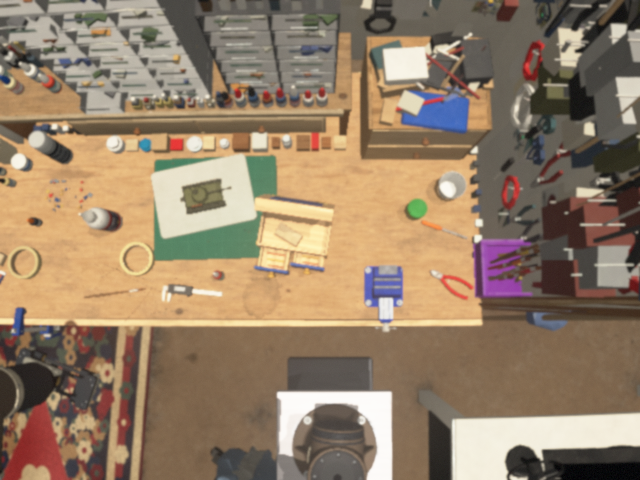

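View pics/s0.png

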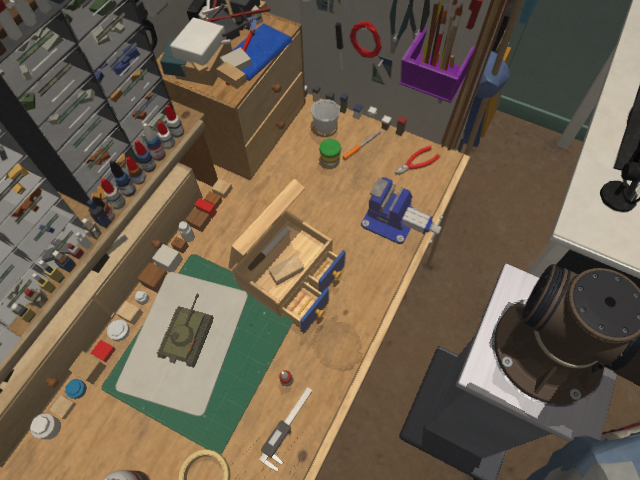

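Top view: chest at about (295,235), lid open at the back, left drawer at (272,262) further out than right (310,262). The red bottle stands at (217,275) and the vise at (384,285). Next I measure with the cloud.

```bash
python3 - <<'E'
from h import *
for n in 'ts':
    p,W=cloud(n+'0')
    a=p.astype(int)
    blue=(a[...,2]>a[...,0]+25)&(a[...,2]>a[...,1]+10)
    m=blue&(W[...,2]>0.02)&(W[...,2]<0.1)&(abs(W[...,1]-.1)<.22)&(W[...,0]>.3)&(W[...,0]<.75)
    k,l,st,c=cv2.connectedComponentsWithStats(m.astype(np.uint8))
    for i in range(1,k):
        if st[i,4]>15:
            q=W[l==i]; print(n,c[i].round(),st[i,4],q.min(0).round(3),q.max(0).round(3),np.median(q,0).round(3))
p,W=cloud('t0')
for u,v in [(256,198),(333,207),(295,203),(258,215),(331,222),(256,266),(290,272),(293,262),(323,269),(217,275),(384,270),(272,275),(385,320)]:
    print((u,v),W[v,u].round(3))
p,W=cloud('s0')
for u,v in [(233,245),(302,182),(268,213),(238,268),(303,205),(319,310),(338,272),(286,377),(340,259),(386,205),(405,238)]:
    print('s',(u,v),W[v,u].round(3))
for n,r in (('t',(190,250,190,350)),('s',(170,335,220,360))):
    c=cv2.imread(f'pics/{n}0.png')[r[0]:r[1],r[2]:r[3]]
    s=4
    cv2.imwrite(f'pics/{n}c.png',cv2.resize(cv2.imread(f'pics/{n}0.png')[180:290,225:415] if n=='t' else c,None,fx=4,fy=4,interpolation=2)[:600,:800])
E
```

```text
t [306. 266.] 69 [0.486 0.032 0.063] [0.503 0.116 0.087] [0.494 0.075 0.081]
t [271. 270.] 69 [0.477 0.126 0.064] [0.495 0.212 0.09 ] [0.484 0.169 0.082]
t [375. 288.] 123 [ 0.404 -0.119  0.028] [ 0.49  -0.103  0.1  ] [ 0.432 -0.108  0.08 ]
s [397. 211.] 62 [ 0.41  -0.12   0.085] [ 0.434 -0.104  0.1  ] [ 0.422 -0.112  0.097]
s [384. 213.] 47 [ 0.438 -0.12   0.051] [ 0.475 -0.108  0.074] [ 0.449 -0.111  0.067]
s [332. 266.] 126 [0.484 0.028 0.076] [0.503 0.118 0.087] [0.494 0.074 0.082]
s [315. 304.] 146 [0.475 0.108 0.021] [0.495 0.216 0.086] [0.485 0.17  0.081]
(256, 198) [0.647 0.192 0.244]
(333, 207) [0.633 0.005 0.198]
(295, 203) [0.634 0.097 0.245]
(258, 215) [0.647 0.215 0.002]
(331, 222) [0.611 0.008 0.096]
(256, 266) [0.495 0.21  0.083]
(290, 272) [ 0.484  0.123 -0.002]
(293, 262) [0.505 0.11  0.083]
(323, 269) [0.486 0.03  0.081]
(217, 275) [0.472 0.319 0.061]
(384, 270) [ 0.481 -0.129  0.119]
(272, 275) [0.472 0.169 0.058]
(385, 320) [ 0.349 -0.137  0.058]
s (233, 245) [0.645 0.191 0.242]
s (302, 182) [ 0.688 -0.139 -0.001]
s (268, 213) [0.623 0.099 0.24 ]
s (238, 268) [0.672 0.174 0.081]
s (303, 205) [ 0.652 -0.078 -0.001]
s (319, 310) [0.475 0.169 0.054]
s (338, 272) [0.478 0.072 0.06 ]
s (286, 377) [0.467 0.326 0.054]
s (340, 259) [0.487 0.047 0.072]
s (386, 205) [ 0.454 -0.127  0.076]
s (405, 238) [ 0.385 -0.103  0.012]
```

View pics/tc.png

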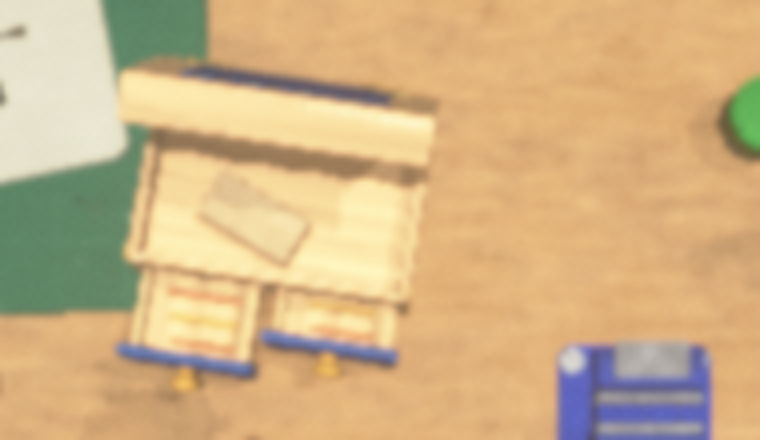

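View pics/sc.png

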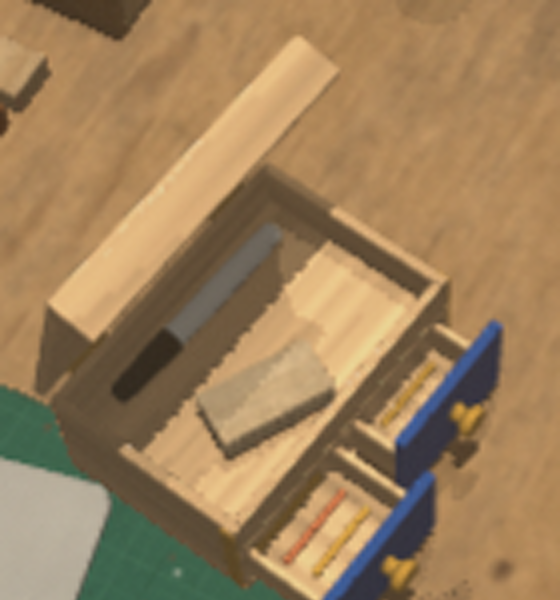

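```bash
python3 - <<'E'
from h import *
from scipy.optimize import minimize
R=[];L=[];B={'l':[],'r':[]}
for n in 'ts':
    p,W=cloud(n+'0'); a=p.astype(int)
    Q=W.reshape(-1,3); c=a.reshape(-1,3)
    s=(abs(Q[:,1]-.12)<.16)&(Q[:,0]>.44)&(Q[:,0]<.75)
    bl=(c[:,2]>c[:,0]+25)
    R.append(Q[s&(abs(Q[:,2]-.092)<.004)&~bl]); L.append(Q[s&(Q[:,2]>.12)])
    for k,y in (('l',.17),('r',.074)):
        B[k].append(Q[s&bl&(abs(Q[:,2]-.082)<.004)&(abs(Q[:,1]-y)<.055)])
    for k in B:
        q=B[k][-1]; f=np.polyfit(q[:,1],q[:,0],1); print(n,k,len(q),'yaw',-np.degrees(np.arctan(f[0])),q.mean(0).round(4))
    q=R[-1]; print(n,'rim',len(q),q.min(0),q.max(0))
    q=L[-1]; print(n,'lid',len(q),q.min(0),q.max(0))
# yaw from min-area rect of rim and lid
for name,S in (('rim',R),('lid',L)):
    for q in S: print(name,cv2.minAreaRect((q[:,:2]*1000).astype(np.float32)))
yaw=np.radians(-11)
for dy in(-11,):
    ex=np.array([np.cos(yaw),np.sin(yaw)]);ey=np.array([-ex[1],ex[0]])
    for q in R: print('rim chest x pct',np.percentile(q[:,:2]@ex,[1,5,50,95,99]).round(4),'y',np.percentile(q[:,:2]@ey,[1,5,50,95,99]).round(4))
    for q in L: print('lid x',np.percentile(q[:,:2]@ex,[1,50,99]).round(4),'y',np.percentile(q[:,:2]@ey,[1,50,99]).round(4),'z',np.percentile(q[:,2],[1,50,99]).round(4))
    for k in B:
      for q in B[k]: print(k,'x',np.percentile(q[:,:2]@ex,[2,50,98]).round(4),'y',np.percentile(q[:,:2]@ey,[1,50,99]).round(4))
E
```

```text
t l 51 yaw -4.402986686103803 [0.4857 0.167  0.082 ]
t r 58 yaw -7.506158695827609 [0.494  0.0763 0.0818]
t rim 286 [0.48574719 0.0079107  0.08808341] [0.64222043 0.20956834 0.09599991]
t lid 1329 [5.93297100e-01 4.11907420e-04 1.20245885e-01] [0.70518973 0.27948891 0.25173711]
s l 137 yaw -5.360170033703039 [0.4849 0.1672 0.0813]
s r 126 yaw -4.826871547201463 [0.4927 0.0759 0.0818]
s rim 824 [0.52096031 0.00052349 0.08801215] [0.680298   0.20811023 0.09599741]
s lid 1553 [0.59012978 0.00425159 0.12051528] [0.70209713 0.2773403  0.24709604]
rim ((555.1406860351562, 112.71735382080078), (192.583251953125, 149.17359924316406), 81.26988983154297)
rim ((600.4974975585938, 103.7863998413086), (192.14376831054688, 132.982421875), 81.02252197265625)
lid ((645.9412231445312, 144.8922882080078), (286.16168212890625, 67.3934326171875), 79.0733642578125)
lid ((634.4047241210938, 146.35385131835938), (291.3459777832031, 58.72895812988281), 71.55978393554688)
rim chest x pct [0.5033 0.505  0.5162 0.5903 0.5984] y [0.1221 0.124  0.2246 0.3112 0.3126]
rim chest x pct [0.5018 0.5038 0.5682 0.6339 0.6365] y [0.1204 0.1228 0.2248 0.3098 0.312 ]
lid x [0.5742 0.5947 0.6378] y [0.1248 0.2186 0.3132] z [0.1254 0.2388 0.2474]
lid x [0.5721 0.5891 0.624 ] y [0.1237 0.2312 0.3139] z [0.1306 0.2388 0.245 ]
l x [0.4407 0.4441 0.4687] y [0.2091 0.2557 0.3002]
l x [0.4393 0.443  0.4682] y [0.2098 0.2567 0.3045]
r x [0.4671 0.4708 0.4739] y [0.1249 0.1712 0.213 ]
r x [0.4454 0.4701 0.4745] y [0.1228 0.1675 0.2167]
```

```bash
python3 - <<'E'
from h import *
C=np.array([.6005,.1038])
for y in (-8,-9,-10,-11):
    yw=np.radians(y); ex=np.array([np.cos(yw),np.sin(yw)]);ey=np.array([-ex[1],ex[0]])
    for n in 'ts':
        p,W=cloud(n+'0'); a=p.astype(int); Q=W.reshape(-1,3); c=a.reshape(-1,3)
        X=(Q[:,:2]-C)@ex; Y=(Q[:,:2]-C)@ey; Z=Q[:,2]
        o=[y,n]
        bl=(c[:,2]>c[:,0]+25)&(Z>.02)&(Z<.09)
        for s in(1,-1):  # panel front by y-halves
            for yy in (-30,30):
                m=bl&(abs(Y-(s*47.5+yy)/1e3)<.012)&(X>-.19)&(X<-.06); o.append(('P',s,yy,len(X[m]),(np.percentile(X[m],[5,50])*1000).round(1)))
        for yy in (-80,0,80):   # lid top
            m=(abs(Y-yy/1e3)<.012)&(Z>.2)&(abs(X)<.12); o.append(('L',yy,(np.percentile(X[m],[2,98])*1000).round(1),(np.percentile(Z[m],[97])*1000).round(1)))
        for zz in (.15,.17,.19,.21): 
            m=(abs(Y)<.09)&(abs(Z-zz)<.006)&(abs(X)<.12); o.append((zz,m.sum(),(np.median(X[m])*1000).round(1)if m.any() else None))
        print(*o)
E
```

```text
-8 t ('P', 1, -30, 18, array([-126.5, -124.4])) ('P', 1, 30, 18, array([-125.4, -123.1])) ('P', -1, -30, 18, array([-104.5, -102.4])) ('P', -1, 30, 20, array([-103.3, -101.2])) ('L', -80, array([ 5.4, 43.4]), array([246.6])) ('L', 0, array([ 6.4, 44.5]), array([246.2])) ('L', 80, array([ 7.7, 44.9]), array([246.3])) (0.15, np.int64(29), np.float64(61.4)) (0.17, np.int64(27), np.float64(56.0)) (0.19, np.int64(33), np.float64(50.1)) (0.21, np.int64(35), np.float64(44.5))
-8 s ('P', 1, -30, 39, array([-127.6, -124.5])) ('P', 1, 30, 37, array([-126.5, -123.8])) ('P', -1, -30, 32, array([-105.8, -102.8])) ('P', -1, 30, 36, array([-104.8, -101.7])) ('L', -80, array([ 3.5, 31.4]), array([244.5])) ('L', 0, array([ 4.8, 32.8]), array([243.8])) ('L', 80, array([ 6.1, 34.8]), array([243.5])) (0.15, np.int64(8), np.float64(52.2)) (0.17, np.int64(8), np.float64(46.6)) (0.19, np.int64(3), np.float64(41.7)) (0.21, np.int64(2), np.float64(35.5))
-9 t ('P', 1, -30, 19, array([-126.7, -124.6])) ('P', 1, 30, 20, array([-126.7, -124.1])) ('P', -1, -30, 20, array([-103.2, -101.1])) ('P', -1, 30, 22, arra
[... 1977 characters left out ...]
6.4, 45.7]), array([246.2])) ('L', 80, array([ 3.4, 39.6]), array([246.3])) (0.15, np.int64(30), np.float64(61.9)) (0.17, np.int64(28), np.float64(56.3)) (0.19, np.int64(33), np.float64(50.1)) (0.21, np.int64(35), np.float64(44.6))
-11 s ('P', 1, -30, 38, array([-128.8, -125.7])) ('P', 1, 30, 38, array([-131., -128.])) ('P', -1, -30, 35, array([-101.7,  -98.8])) ('P', -1, 30, 37, array([-104.2, -100.6])) ('L', -80, array([ 7.5, 35.9]), array([244.6])) ('L', 0, array([ 4.6, 32.9]), array([243.8])) ('L', 80, array([ 1.9, 30.8]), array([243.5])) (0.15, np.int64(8), np.float64(47.7)) (0.17, np.int64(6), np.float64(42.2)) (0.19, np.int64(3), np.float64(37.2)) (0.21, np.int64(1), np.float64(30.6))
```

>>> move_arm(moves=[8.7,0,0,0,0,0,-0.09,8.7,0,0,0,0,0,-0.09,8.7,2.4,3.9,0,0,0,0,8.7,2.4,3.9,0,0,0,0,8.7,2.4,3.9,0,0,0,0,8.7,2.4,3.9,0,0,0,0,8.7,2.4,3.9,0,0,0,0,8.7,2.4,3.9,0,0,0,0])

```text
clock: 0.9
tool_pos: [0.329, 0.3814, 0.2343]
orientation: [180.0, 0.0, -9.0]
force: [1.2, 0.2, 0.6]
opening: 0.0871
gripper_force: 0.0
```

>>> move_arm(moves=[8.7,2.4,3.9,1.4,0,0,0,8.7,2.4,3.9,1.4,0,0,0,8.7,2.4,3.9,1.4,0,0,0,8.7,2.4,3.9,1.4,0,0,0,8.7,2.4,3.9,1.4,0,0,0,8.7,2.4,3.9,1.4,0,0,0,8.7,0,0,0,0,0,0,8.7,0,0,0,0,0,0])

```text
clock: 1.7
tool_pos: [0.4345, 0.1284, 0.1501]
orientation: [179.9, 0.0, -9.2]
force: [0.5, 0.1, -0.3]
opening: 0.0871
gripper_force: 0.0
```

>>> move_arm(moves=[8.7,0,0,2.5,0,0,0,8.7,0,0,2.5,0,0,0,8.7,0,-0.1,2.6,0,0,0,8.7,1,0,0,0,0,0,8.7,0.6,0,0,0,0,0,8.7,0.5,0,0,0,0,0,8.7,0.5,0,0,0,0,0,8.7,0.5,0,0,0,0,0])

```text
clock: 2.5
tool_pos: [0.4661, 0.1263, 0.0755]
orientation: [-179.9, -0.1, -9.0]
force: [-1.5, 0.4, 0.7]
opening: 0.0868
gripper_force: 0.6
```

>>> move_arm(moves=[8.7,0.4,0,0,0,0,0,8.7,0.4,0,0,0,0,0,8.7,0.4,0,0,0,0,0,8.7,0.4,0,0,0,0,0,8.7,0.4,0,0,0,0,0,8.7,0.4,0,0,0,0,0,8.7,0.4,0,0,0,0,0,8.7,0.4,0,0,0,0,0])

```text
clock: 3.3
tool_pos: [0.497, 0.1208, 0.0745]
orientation: [180.0, 0.0, -9.0]
force: [-1.9, 0.9, 2.4]
opening: 0.0868
gripper_force: 1.1
```

>>> move_arm(moves=[8.7,0.4,0,0,0,0,0,8.7,0.4,0,0,0,0,0,8.7,0.4,0,0,0,0,0,8.7,0.3,0,0,0,0,0,8.7,0.2,0,0,0,0,0,8.7,0.2,0,0,0,0,0,8.7,0,0,0,0,0,0])

```text
clock: 4.0
tool_pos: [0.5159, 0.118, 0.0745]
orientation: [-180.0, -0.0, -9.0]
force: [-0.2, -0.6, -0.1]
opening: 0.0869
gripper_force: 0.2
```

>>> move_arm(moves=[8.7,0.1,0,0,0,0,0,8.7,0.1,0,0,0,0,0,8.7,0.1,0,0,0,0,0,8.7,0,0,0,0,0,0])

```text
clock: 4.4
tool_pos: [0.5174, 0.1177, 0.0745]
orientation: [180.0, 0.1, -9.0]
force: [-8.7, 4.4, 4.7]
opening: 0.087
gripper_force: 4.3
```

>>> move_arm(moves=[8.7,0.1,0,0,0,0,0,8.7,0,0,0,0,0,0])

```text
clock: 4.6
tool_pos: [0.5175, 0.1177, 0.0745]
orientation: [180.0, 0.2, -9.0]
force: [-13.0, 5.6, 9.1]
opening: 0.0868
gripper_force: 7.0
```

```bash
python3 - <<'E'
from h import *
o=ctrl.get_obs(); print(o['force'],o['moment'])
E
```

```text
[-12.9895233    5.60492734   9.13990872] [2.25643037 4.72830756 0.09781167]
```

>>> move_arm(moves=[8.7,-0.6,0,0,0,0,0,8.7,-1.5,0,0,0,0,0,8.7,-3,0,0,0,0,0,8.7,0,0,-4,0,0,0,8.7,0,0,-4.5,0,0,0,8.7,0,4.5,-2,0,0,0,8.7,0,4.5,-2,0,0,0,8.7,0,4.5,-2,0,0,0])

```text
clock: 5.4
tool_pos: [0.448, -0.009, 0.221]
orientation: [-180.0, -0.1, -8.9]
force: [1.0, -0.1, -0.4]
opening: 0.0871
gripper_force: 0.0
```

```bash
python3 - <<'E'
from h import *
snap('top','t1'); snap('side','s1')
C=np.array([.6005,.1038]); yw=np.radians(-9); ex=np.array([np.cos(yw),np.sin(yw)]);ey=np.array([-ex[1],ex[0]])
for n in ('t1','s1','t0','s0'):
    p,W=cloud(n); c=p.astype(int).reshape(-1,3); Q=W.reshape(-1,3)
    X=(Q[:,:2]-C)@ex; Y=(Q[:,:2]-C)@ey; Z=Q[:,2]
    bl=(c[:,2]>c[:,0]+25)&(Z>.02)&(Z<.09)
    for s in(1,-1):
        m=bl&(abs(Y-s*.0475)<.045)&(X>-.19)&(X<-.05); print(n,s,m.sum(),(np.percentile(X[m],[5,50])*1000).round(1) if m.any() else '')
o=ctrl.get_obs(); print(o['tool_pos'],o['force'])
cv2.imwrite('pics/c1.png',np.hstack([cv2.resize(cv2.imread('pics/t1.png')[185:285,235:345],None,fx=3.5,fy=3.5,interpolation=2),cv2.resize(cv2.imread('pics/s1.png')[180:330,230:365],(385,350))]))
E
```

```text
t1 1 91 [-71.9 -69.9]
t1 -1 49 [-71.9 -69.2]
s1 1 149 [-73.5 -70.3]
s1 -1 137 [-73.4 -70.4]
t0 1 69 [-126.8 -124.4]
t0 -1 69 [-103.1 -100.8]
s0 1 141 [-128.1 -125. ]
s0 -1 125 [-104.4 -101.2]
[ 0.44860028 -0.01115281  0.22266066] [-0.14108484 -0.25721113  0.03440234]
```

View pics/c1.png

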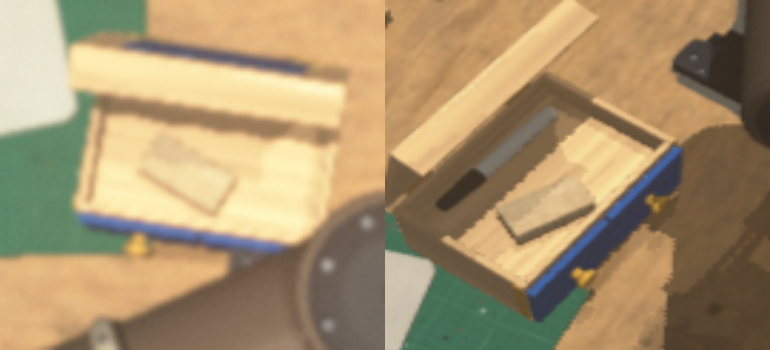

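Both blue fronts are flush with the chest front, knobs at about (137,245) left and (583,277)/(657,203) right panel, with block and pen unmoved. Next I check for free space behind the lid.

```bash
python3 - <<'E'
from h import *
C=np.array([.6005,.1038]); yw=np.radians(-9); ex=np.array([np.cos(yw),np.sin(yw)]);ey=np.array([-ex[1],ex[0]])
for n in ('t1','s1'):
    p,W=cloud(n); Q=W.reshape(-1,3)
    X=(Q[:,:2]-C)@ex; Y=(Q[:,:2]-C)@ey; Z=Q[:,2]
    for a in np.arange(.04,.24,.02):
        r=[]
        for b in (-.15,-.05,.05,.15):
            m=(abs(X-a)<.01)&(abs(Y-b)<.05); r.append(np.round(np.nanmax(Z[m]),3) if m.any() else None)
        print(n,round(a,2),*r)
t=np.array(ctrl.get_obs()['tool_pos']); print(ex@(t[:2]-C),ey@(t[:2]-C),t[2])
E
```

```text
t1 0.04 0.012 0.249 0.251 0.094
t1 0.06 0.011 0.19 0.192 0.082
t1 0.08 0.01 0.12 0.121 0.126
t1 0.1 0.011 0.011 0.011 0.084
t1 0.12 0.011 0.009 0.013 0.081
t1 0.14 0.009 0.011 0.01 0.081
t1 0.16 0.008 0.01 0.012 0.087
t1 0.18 0.01 0.009 0.011 0.079
t1 0.2 0.01 0.008 0.01 0.047
t1 0.22 0.011 0.01 0.027 0.278
s1 0.04 0.006 0.246 0.245 0.094
s1 0.06 0.004 0.095 0.167 0.121
s1 0.08 0.005 None 0.099 0.122
s1 0.1 0.007 0.003 0.007 0.078
s1 0.12 None None 0.008 0.077
s1 0.14 0.004 0.004 0.006 0.077
s1 0.16 0.006 0.005 0.008 0.077
s1 0.18 0.006 0.005 0.008 0.076
s1 0.2 0.006 0.007 0.006 0.043
s1 0.22 0.006 0.006 0.029 0.275
-0.13204700507142694 -0.1372999001231851 0.22266066448141278
```

>>> move_arm(moves=[0,0,0,-4.5,0,0,0,0,0,0,-4.5,0,0,0,0,3.7,-2.3,0,0,0,0,0,3.7,-2.3,0,0,0,0,0,3.7,-2.3,0,0,0,0,0,3.7,-2.3,0,0,0,0,0,3.7,-2.3,0,0,0,0,0,3.7,-2.3,0,0,0,0])

```text
clock: 6.3
tool_pos: [0.6909, 0.0947, 0.3091]
orientation: [180.0, -0.0, -9.0]
force: [0.3, 0.5, 0.9]
opening: 0.0288
gripper_force: 0.0
```

```bash
cat >> h.py <<'E'
C=np.array([.6005,.1038]); yw=np.radians(-9); ex=np.array([np.cos(yw),np.sin(yw)]);ey=np.array([-ex[1],ex[0]])
def st():
    o=ctrl.get_obs(); t=np.array(o['tool_pos']); print(o['clock'],(ex@(t[:2]-C)).round(4),(ey@(t[:2]-C)).round(4),t[2].round(4),np.round(o['orientation'],1),np.round(o['force'],1),np.round(o['joint_pos'],0))
E
python3 -c "from h import *; st()"
```

```text
6.3 0.0907 0.0051 0.3091 [180.  -0.  -9.] [0.3 0.5 0.9] [ 24.  21.  11.   0. -80.  57.]
```

>>> move_arm(moves=[0,0,0.5,4,0,0,0,0,0,0,4.05,0,0,0,0,-1.5,0,0,0,0,0,0,-1,0,0,0,0,0,0,-0.6,0,0,0,0,0,0,-0.5,0,0,0,0,0,0,-0.5,0,0,0,0,0,0,-0.1,0,0,0,0,0])

```text
clock: 7.1
tool_pos: [0.6469, 0.0956, 0.2303]
orientation: [-179.9, -0.1, -9.0]
force: [1.2, -0.4, 0.9]
opening: 0.0004
gripper_force: 0.7
```

```bash
python3 -c "from h import *; st()"
```

```text
7.1 0.0471 -0.0009 0.2303 [-1.799e+02 -1.000e-01 -9.000e+00] [ 1.2 -0.4  0.9] [ 25.  19.  -3.   0. -69.  56.]
```

>>> move_arm(moves=[0,-0.55,0,0.2,0,0,0,0,-0.55,0,0.2,0,0,0,0,-0.55,0,0.25,0,0,0,0,-0.55,0,0.25,0,0,0,0,-0.55,0,0.3,0,0,0,0,-0.55,0,0.3,0,0,0,0,-0.55,0,0.35,0,0,0,0,-0.55,0,0.35,0,0,0])

```text
clock: 7.9
tool_pos: [0.6026, 0.1022, 0.2067]
orientation: [180.0, 0.0, -9.0]
force: [1.3, -0.4, 0.3]
opening: 0.0004
gripper_force: 0.6
```

```bash
python3 -c "from h import *; st()"
```

```text
7.9 0.0024 -0.0013 0.2067 [180.   0.  -9.] [ 1.3 -0.4  0.3] [ 28.  16. -10.  -0. -64.  53.]
```

>>> move_arm(moves=[0,-0.5,0,0.4,0,0,0,0,-0.5,0,0.4,0,0,0,0,-0.5,0,0.4,0,0,0,0,-0.45,0,0.45,0,0,0,0,-0.4,0,0.5,0,0,0,0,-0.4,0,0.5,0,0,0,0,-0.4,0,0.5,0,0,0,0,-0.35,0,0.55,0,0,0])

```text
clock: 8.7
tool_pos: [0.5684, 0.1076, 0.1697]
orientation: [180.0, -0.0, -9.0]
force: [1.3, -0.7, 1.1]
opening: 0.0003
gripper_force: 0.4
```

```bash
python3 -c "from h import *; st();snap('side','s2')"
```

```text
8.7 -0.0323 -0.0012 0.1697 [180.  -0.  -9.] [ 1.3 -0.7  1.1] [ 30.  14. -17.   0. -59.  51.]
```

View pics/s2.png

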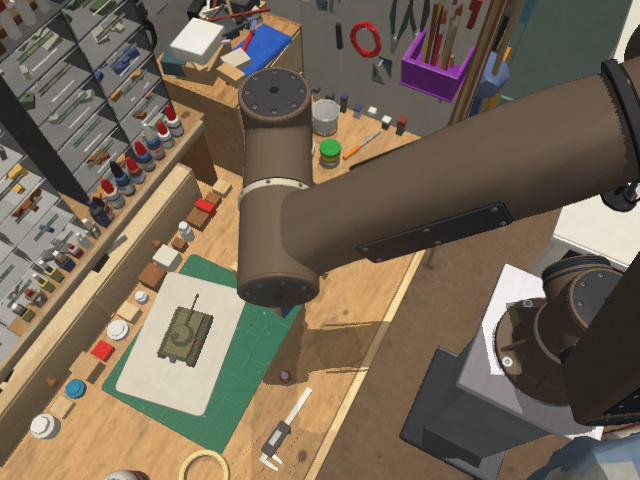

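The arm hides the chest here; the contact force (about 1.7 N) shows the tip still on the lid.

>>> move_arm(moves=[0,-0.3,0,0.45,0,0,0,0,-0.25,0,0.45,0,0,0,0,-0.2,0,0.5,0,0,0,0,-0.2,0,0.5,0,0,0,0,-0.2,0,0.5,0,0,0,0,-0.15,0,0.5,0,0,0,0,-0.1,0,0.5,0,0,0,0,-0.1,0,0.4,0,0,0])

```text
clock: 9.55
tool_pos: [0.5536, 0.1099, 0.1315]
orientation: [180.0, 0.0, -9.0]
force: [-0.7, -0.2, 1.2]
opening: 0.0003
gripper_force: 0.4
```

```bash
python3 -c "from h import *; st()"
```

```text
9.55 -0.0473 -0.0013 0.1315 [180.   0.  -9.] [-0.7 -0.2  1.2] [ 31.  15. -21.  -0. -53.  50.]
```

Need z ≈ 0.108 at shut: 2.3 cm more, slowing down.

>>> move_arm(moves=[0,-0.1,0,0.4,0,0,0,0,-0.1,0,0.4,0,0,0,0,0,0,0.4,0,0,0,0,0,0,0.3,0,0,0,0,0,0,0.2,0,0,0,0,0,0,0.2,0,0,0,0,0,0,0.2,0,0,0,0,0,0,0,0,0,0])

```text
clock: 10.35
tool_pos: [0.5518, 0.1102, 0.1108]
orientation: [180.0, 0.0, -9.0]
force: [0.3, -0.3, -0.3]
opening: 0.0004
gripper_force: 0.0
```

>>> move_arm(moves=[0,0,0,0.1,0,0,0,0,0,0,0.1,0,0,0,0,0,0,0.1,0,0,0,0,0,0,0,0,0,0])

```text
clock: 10.75
tool_pos: [0.5519, 0.1103, 0.1083]
orientation: [-180.0, -0.0, -9.0]
force: [-1.7, 0.1, 3.4]
opening: 0.0007
gripper_force: 1.6
```

>>> move_arm(moves=[0,0,0,0.1,0,0,0,0,0,0,0.1,0,0,0,0,0,0,0,0,0,0])

```text
clock: 11.05
tool_pos: [0.552, 0.1103, 0.1081]
orientation: [-180.0, -0.1, -8.9]
force: [-7.9, 0.3, 18.9]
opening: 0.0004
gripper_force: 9.4
```

Firm stop at z = 0.108 (tip at 0.100, the shut height). Retreat straight up, then aside, and look.

>>> move_arm(moves=[0,0,0,-0.5,0,0,0,0,0,0,-2,0,0,0,0,0,0,-4,0,0,0,0,0,0,-4,0,0,0,0,0,4.5,-1,0,0,0,0,0,4.5,-1,0,0,0,0,0,4.5,0,0,0,0,0,0,4.5,0,0,0,0])

```text
clock: 11.85
tool_pos: [0.5234, -0.0689, 0.2316]
orientation: [-180.0, -0.1, -8.9]
force: [0.8, -0.7, 0.2]
opening: 0.0001
gripper_force: 0.0
```

>>> move_arm(moves=[0,0,4.5,0,0,0,0,0,0,4.5,0,0,0,0,0,0,0,0,0,0,0])

```text
clock: 12.15
tool_pos: [0.5084, -0.1605, 0.2308]
orientation: [180.0, 0.0, -9.2]
force: [-0.0, 0.9, 0.3]
opening: 0.0004
gripper_force: 0.0
```

```bash
python3 - <<'E'
from h import *
st(); snap('top','t3'); snap('side','s3')
for n in ('t3','s3'):
    p,W=cloud(n); Q=W.reshape(-1,3); X=(Q[:,:2]-C)@ex; Y=(Q[:,:2]-C)@ey; Z=Q[:,2]
    for a in (-.075,-.05,0,.05):
        m=(abs(X-a)<.01)&(abs(Y-.02)<.06)&(Z<.14)&(Z>.03); print(n,a,m.sum(),np.round(np.median(Z[m]),4) if m.any() else '')
cv2.imwrite('pics/c3.png',np.hstack([cv2.resize(cv2.imread('pics/t3.png')[185:295,205:335],None,fx=3,fy=3,interpolation=2),cv2.resize(cv2.imread('pics/s3.png')[180:330,230:380],(330,330))]))
E
```

```text
12.15 -0.0496 -0.2754 0.2308 [180.    0.   -9.2] [-0.   0.9  0.3] [  4.   7. -17.   0. -65.  77.]
t3 -0.075 172 0.0998
t3 -0.05 132 0.1007
t3 0 115 0.1007
t3 0.05 326 0.1007
s3 -0.075 563 0.0991
s3 -0.05 485 0.0999
s3 0 467 0.0999
s3 0.05 443 0.0997
```

View pics/c3.png

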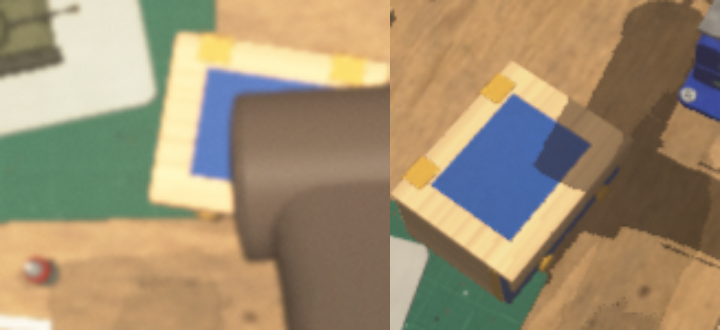

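The lid lies level at 100 mm (blue inlay at (510,170)), lip in front of the home drawers, bottle untouched at (40,270). The arm is clear.

```bash
python3 -c "from h import *; print(ctrl.close_job())"
```

```text
the job is handed in; nothing more can be done
None
```

Both drawers were pushed fully home, then the lid was pushed down until level and fully shut at 100 mm; nothing else was touched, and the job was handed in at about 12 s with the arm clear.

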